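# Prop open the guard cover and bring the trim knob to its stop

### The job

Prop the spring-closed clear cover of the trim unit open by standing the blue-headed prop pillar fully home in the socket behind the knob, so that the cover leans on it. Then turn the trim knob clockwise until you feel it come up against its hidden internal stop, keep it lightly pressed there for about a second, and let go; the stop is only held by friction, so do not force it off its setting. Handle the cover gently and leave the vial and the tape alone.

Things in the scene. Friction and masses are not known exactly. Their poses are not given: they have to be found in the camera images.
- trim_unit: Fixed grey instrument housing, 146 x 104 mm. Origin on the worktop under the knob's axis; x to the back of the unit (away from its aluminium front panel), z up. It runs from x = -44 to +105 mm; flat top (deck) at z = 50 mm. Knob axis at x = 0, prop socket at x = +82 mm, both y = 0. The cover's hinge line (along y) is at x = +50 mm, z = 72 mm, on posts at y = +-48 mm.
- cover (a joint): Angle of the clear yellow-edged flip cover, rad: 0 shut (level), grows as its front rises and swings back, to 2.3. A spring always shuts it (0.06 Nm shut, 0.1 Nm at 1.7 rad). 112 mm wide, 4 mm thick; shut, its underside is 42 mm above the hinge line, 5 mm above the knob, from 30 to 88 mm forward of the hinge line (side cheeks behind). On the seated prop's head it rests at about 1.65 rad.
- cover_tab (a point): Middle of the front edge, on the underside, of the cover's yellow finger tab: 44 mm wide, 16 mm long, 4 mm thick, its edge 104 mm forward of the hinge line and 10 mm past the front panel, 114 mm above the worktop when shut, free beneath. Moves with the cover. Lifting it takes about 1 N.
- socket (a point): Mouth of the socket, level with the deck: upright round hole, 15.4 mm across, 34 mm deep, slightly chamfered. z up, x to the back of the unit.
- prop_grip (a point): Centre of the blue head of the loose steel prop pillar (150 g, z along it), which starts upright in an aluminium parking block (60 x 60 x 40 mm). Head 40 mm across, 34 high; below it a 10 mm waist; flange 28 mm across, its top 67 and underside 73 mm below this point (the rim can hook under the tab); spigot 14 mm across, tapered tip, ends 101 mm below. Home: flange on the deck, leaning up to 0.1 rad.
- trim_knob: Black fluted knob; turn clockwise as seen from above. Round grip 38 mm across, 11 to 59 mm above the deck (take it about 50 mm up). Origin on its axis at deck height; z up. A white pointer, 6 mm wide, points along its own -x, reaching 36 mm from the axis, 5 to 12 mm above the deck. Drag 0.05 Nm; it stays where left.
- pointer (a point): Outer part of the knob's white pointer, 31 mm from the axis; turns with the knob. Inside, out of sight, is a stop, 0.35 to 1.2 rad clockwise of the start, different each time: it is felt only as a rise of the turning torque above the drag. It is held by friction and slips off its setting at about 0.32 Nm; press with about 0.1 to 0.25 Nm, and stop turning at once when it is felt.
- vial_center (a point): Bystander: small vial with blue cap, 22 mm across, 58 mm high; this point half-way up.
- tape_center (a point): Bystander: roll of yellow tape, 68 mm across, 15 mm high; this point at its centre.

How it is judged (in metres and radians):
On the way, in this order (a step that is already met when the one before it is completed fails the run):
1. the prop stands home in the socket and the cover leans on it, open (horizontal distance between prop_grip and socket below 0.012 m and z of prop_grip in the frame of socket below 0.077 m and angle between prop_grip's own z axis and vertical below 0.17 rad and value of joint cover above 1.5 rad and contact force between prop and trim_unit above 0.3 N and contact force between the fingers and prop below 0.1 N), for 0.3 s.
2. with the cover propped, the knob is kept pressed on its inner stop with more than 2 N (0.04 Nm) for 0.4 s (horizontal distance between prop_grip and socket below 0.012 m and z of prop_grip in the frame of socket below 0.077 m and angle between prop_grip's own z axis and vertical below 0.17 rad and value of joint cover above 1.5 rad and contact force between trim_knob and inner_stop above 2 N), for 0.4 s.
At the end, for the whole second after the job is handed in: The prop is home in the socket (head within 12 mm of its axis, at most 4 mm above its seat, leaning < 0.17 rad), the cover rests open (> 1.5 rad), the knob is at its stop (pointer within 2 mm), and the stop has moved < 2 mm at pointer radius (horizontal distance between prop_grip and socket below 0.012 m and z of prop_grip in the frame of socket below 0.077 m and angle between prop_grip's own z axis and vertical below 0.17 rad and value of joint cover above 1.5 rad and distance between pointer and stop_mark below 0.002 m and distance of stop_mark from where it was at the start of the episode below 0.002 m and velocity of joint cover below 0.05 rad/s); the robot touches nothing.
It fails at once if the inner stop is forced off its setting by more than 0.065 rad (2 mm at the pointer) (distance of stop_mark from where it was at the start of the episode above 0.002 m).
It fails at once if the cover is strained: more than 20 N on it (contact force between anything else and cover above 20 N).
It fails at once if the vial or the tape is moved by more than 20 mm (distance of any of vial_center, tape_center from where it was at the start of the episode above 0.02 m).
It also fails if it takes over 72 s, if anything falls off the work surface, if the arm or the gripper's body presses on something with over 40 N, if the wrist force passes 120 N, or if a joint passes its speed limit or range.

### The arm

A 7-joint arm with a two-finger parallel gripper is mounted at the origin on a cart in front of the work surface, level with it; the furniture and walls round the work are solid. World frame = base frame: x ahead of the robot, y to its left, z up, the work surface at z = 0. Lengths are in m, angles in degrees, forces in N, time in s.
With the tool pointing down it reaches from about 0.35 to 0.9 m from the base axis. Payload 8.1 kg.
Tool frame: the origin (TCP) lies at the very end of the fingers, on their centre line; the grasp point (between the pads) lies 19 mm behind it; z points along the fingers, y is the line along which they close (so a half turn about z gives the same grasp; the last joint's range is limited). The gripper opens to 92 mm and grips with 3 to 60 N. Pads are 19 mm wide; open, the fingers measure 130 mm over their backs; the gripper's body (75 mm by 190 mm) begins 47 mm behind the grasp point.
Start: joints at [-82.655, 24.895, 1.432, 90.138, -0.665, 64.973, -4.303], TCP at [0.143, 0.608, 0.227] pointing down, gripper open.
Joint ranges: [-149.89, 149.89], [-25.12, 119.58], [-72.63, 75.52], [4.76, 147.25], [-75.54, 255.54], [6.69, 114.76], [-157.13, 157.13]. Speed limits (degrees/s): [127.2, 127.2, 172.46, 172.46, 180, 180, 180].

### API

Orientations are given as a 3x3 rotation matrix whose columns are the frame's x, y, z axes.
In Python, from plant import robot gives the robot as it stands.
- The arm moves only by the tool drive_tool, never from a script. Its argument "targets" is a list that holds one entry, the list of rows, each a list of 7 numbers: the turn, a rotation vector about the tool's x, y, z in rad, then the shift along the tool's x, y, z in mm, then the closure, from 0 (fully open) to 1 (shut). In form: [[[wx, wy, wz, x, y, z, grip], ...]]. A call has 1 to 10 rows; each row shifts and turns the commanded pose from where the row before left it, along the tool's axes as they then stand; what a row does not reach is not made up. A row lasts 1/12 s, in which the tool goes at most 41.7 mm and 7.16 degrees, less where a joint would pass 70% of its speed; a pose out of reach is approached as far as the arm can. A call with a gripper value outside its range is refused whole. The fingers move at their own pace and stop on an object; the grip force is fixed at half the most. Time passes only in rows, so rows that do not move let the fingers close. It gives the time, the measured TCP pose, the force, the opening and the grip force at its end, in the units of the state.
- robot.get_obs(): the state, without advancing time (a new reading comes with each control period).
- robot.get_image(name): name is "side" or "top"; returns the picture (400x640x3 uint8, red, green, blue); there is no depth.
- robot.camera_model(name): a dict with "fx", "fy", "cx", "cy" (pixels), "eye" and "rotation" of the camera in the world. Camera axes: x right, y up, looking along -z (the intrinsics and any distortion apply to the point x, -y, -z); pixel columns grow to the right and rows downward; lengths in m; the calibration is good to about 2 mm. A picture is of the moment at which its call begins. camera_model takes no time and is no camera call.
- robot.finish_job(): hands the job in; it is judged then, once.
The state is a dict: "time_s": time; "joint_positions": joint angles; "joint_velocities": joint speeds; "joint_torque": joint torques, N m; "tcp_pos": TCP position; "orientation": TCP orientation; "contact_force": force on the tool from outside, world axes, zero at the start; "wrist_torque": the same for the moment, N m; "grip_width": finger opening in m; "grasp_force": force on a finger pad.
Only numpy, scipy, OpenCV 4.12 (cv2) and the standard library are available. Lean on these libraries where they do the work, as an engineer would, in place of code of your own. Each camera call takes 0.05 s, during which the arm holds its last target. There are 200 camera calls.

## Working session

There is one attempt and no reset: what is moved stays moved. The work goes in short steps, Python scripts to look and compute and a tool call to move; the robot and the scene stay as the last step left them, time stands still between calls to the robot, and variables do not carry over. Pictures are saved under pics/ and viewed, at most 12 in all, crops included, and the job is handed in when it is done.

Besides the shell and the picture viewer there is one more tool, called after "Emit:" by a JSON object that holds its "fn" and its "kwargs", one argument or row to a line. drive_tool: Moves the arm, as the interface text tells. Its arguments: {"type":"object","properties":{"targets":{"type":"array"}},"required":["targets"]}

```bash
mkdir -p pics; ls
python3 - <<'E'
from plant import robot
import cv2
o=robot.get_obs(); print(o)
for n in("side","top"):
    cv2.imwrite(f"pics/{n}0.png",robot.get_image(n)[:,:,::-1]); print(robot.camera_model(n))
E
```

```text
pics
{'time_s': 0.0, 'joint_positions': array([-82.65442339,  24.93706314,   1.43087479,  90.18851382,
        -0.66529563,  64.97232449,  -4.30206745]), 'joint_velocities': array([ 0.01175512, -0.08606609,  0.04644952, -0.01865406,  0.09750669,
       -0.00675581,  0.09505799]), 'joint_torque': array([ 2.94012416e-04, -6.67854309e+01,  9.84760299e-01, -3.14465082e+01,
       -6.05958584e-02,  4.26241430e-02,  1.70774974e-04]), 'tcp_pos': array([0.14291234, 0.60792632, 0.2259423 ]), 'orientation': array([[-9.73468890e-01,  2.28819293e-01, -2.27853808e-04],
       [ 2.28819369e-01,  9.73467670e-01, -1.54687675e-03],
       [-1.32146928e-04, -1.55797375e-03, -9.99998778e-01]]), 'contact_force': array([-0.44118169,  0.33061512, -0.70498152]), 'wrist_torque': array([ 0.01540906, -0.04816141, -0.00152534]), 'grasp_force': 0.0, 'grip_width': 0.09149467322939246}
{'fx': 450.3394382483003, 'fy': 450.3394382483003, 'cx': 313.71385443490624, 'cy': 190.05508181430207, 'eye': array([0.59275569, 0.97951969, 0.92060591]), 'rotation': array([[-0.99816411, -0.04213366,  0.04351056],
       [ 0.06034248, -0.62993448,  0.77430055],
       [-0.00521532,  0.77550455,  0.63132043]])}
{'fx': 405.9147324885828, 'fy': 405.9147324885828, 'cx': 309.41180619861603, 'cy': 198.7348600482881, 'eye': array([ 0.42503367, -0.0312991 ,  1.38628304]), 'rotation': array([[-0.00839327,  0.99476433, -0.10185024],
       [-0.99974361, -0.01048984, -0.02006666],
       [-0.02102999,  0.10165571,  0.99459733]])}
```

View pics/side0.png

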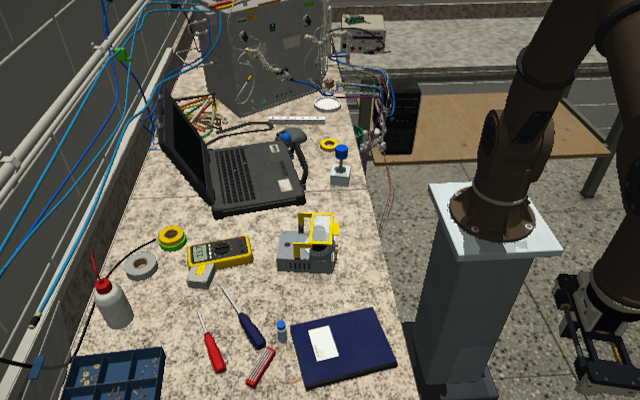

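View pics/top0.png

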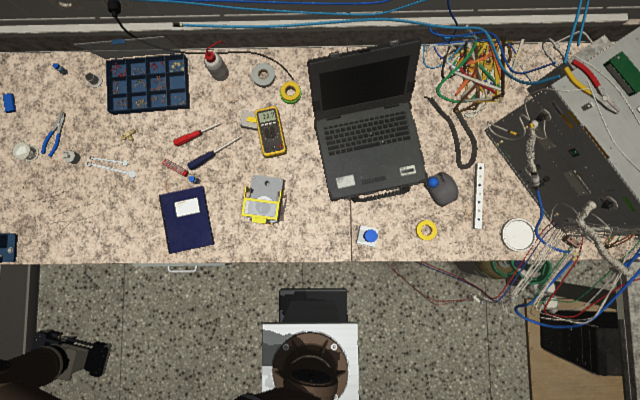

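The side view shows the unit around (307,250), the prop and block at (341,165), the vial at (281,330) and tape at (329,145). The top view shows the unit at (263,200), the prop head at (371,236) and tape at (427,230). I'll enlarge these.

Run:
```python
import cv2
s=cv2.imread("pics/side0.png");t=cv2.imread("pics/top0.png")
cv2.imwrite("pics/a.png",cv2.resize(s[195:285,262:362],None,fx=6.5,fy=6.5,interpolation=2))
b=cv2.resize(t[168:264,232:332],None,fx=5,fy=5,interpolation=2)
c=cv2.resize(t[215:255,345:395],None,fx=5,fy=5,interpolation=2)
d=cv2.resize(s[135:195,320:370],None,fx=5,fy=5,interpolation=2)
import numpy as np
im=np.zeros((520,760,3),np.uint8); im[:480,:500]=b; im[:200,505:755]=c; im[205:505,505:755]=d
cv2.imwrite("pics/b.png",im)
```

```text
(no output)
```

View pics/a.png

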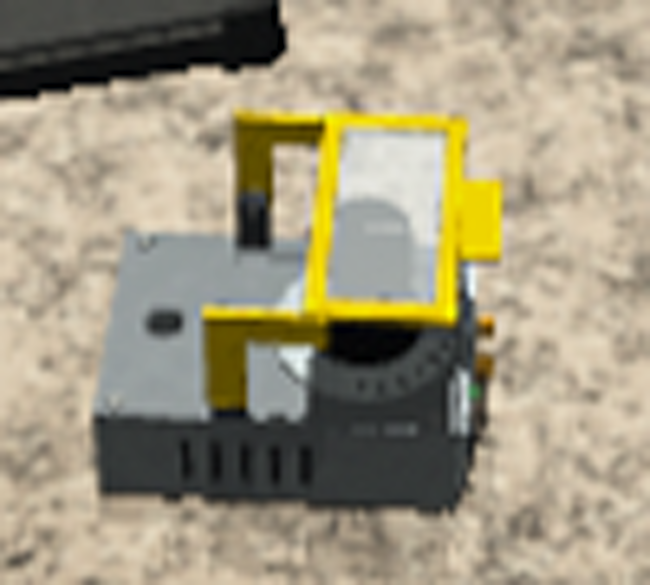

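View pics/b.png

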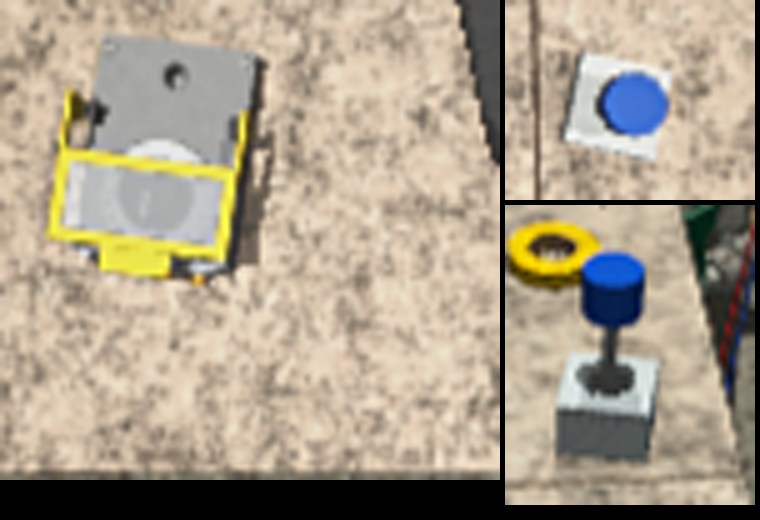

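The crops show these positions:
- **Side crop:** socket (163,322), tab front corners (501,180) and (499,260), deck back corners (122,235) and (95,418).
- **Top crop:** socket (176,76), tab corners (101,271) and (169,276), deck corners (106,37) and (258,55).
- **Prop head top:** (635,104) in the top inset and (612,270) in the side inset.

The cover is shut and the prop stands in its block.

```bash
cat > h.py <<'E'
import numpy as np
from plant import robot
from scipy.optimize import least_squares
def proj(n,P):
    m=robot.camera_model(n); q=(np.atleast_2d(P)-m["eye"])@m["rotation"]
    return np.c_[m["cx"]+m["fx"]*q[:,0]/-q[:,2], m["cy"]+m["fy"]*-q[:,1]/-q[:,2]]
def U(p,M):
    M=np.atleast_2d(M)/1000.; c,s=np.cos(p[2]),np.sin(p[2])
    return M@np.array([[c,-s,0],[s,c,0],[0,0,1]]).T+[p[0],p[1],0]
def px(L,k,ox,oy): return (np.array(L,float)+.5)/k-.5+[ox,oy]
E
python3 - <<'E'
from h import *
M=[[82,0,50],[-54,22,118],[-54,-22,118],[105,52,50],[105,-52,50]]
s=px([(163,322),(499,260),(501,180),(95,418),(122,235)],6.5,262,195)
t=px([(176,76),(101,271),(169,276),(106,37),(258,55)],5,232,168)
f=lambda p:np.r_[proj("side",U(p,M))-s,proj("top",U(p,M))-t].ravel()
r=least_squares(f,[.45,.1,0],x_scale=[.1,.1,.1]);print(r.x,np.degrees(r.x[2]));print(f(r.x).reshape(-1,2).round(2))
a=px([(107,65)],5,320,135);b=px([(130,104)],5,345,215)
g=lambda P:np.r_[proj("side",P)-a,proj("top",P)-b].ravel()
q=least_squares(g,[.35,-.2,.13]);print("headtop",q.x,q.fun)
for n,ps,pt,z in(("vial",(281,322),(194,180),.058),("tape",(329,144),(427,230),.015)):
    print(n,least_squares(lambda P:proj("top",[P[0],P[1],z])[0]-pt,[.4,0]).x)
print("tab",U(r.x,[-54,0,114]),"socket",U(r.x,[82,0,50]))
E
```

```text
[ 0.53604652  0.14700068 -0.12565254] -7.199360104104452
[[ 0.47  0.41]
 [ 0.39 -0.25]
 [ 0.46  0.08]
 [-0.17 -0.16]
 [ 0.58 -0.21]
 [ 0.13 -0.2 ]
 [-0.06 -0.33]
 [ 0.24  0.3 ]
 [-0.39 -0.94]
 [ 0.05 -1.04]]
headtop [ 0.43929238 -0.19306166  0.13144746] [ 0.29893695  0.02296397  0.04140909 -0.29023777]
vial [0.62773312 0.37887264]
tape [ 0.45603235 -0.39670201]
tab [[0.48247225 0.15376808 0.114     ]] socket [[0.61740004 0.13672426 0.05      ]]
```

```bash
cat >> h.py <<'E'
from scipy.spatial.transform import Rotation as Ro
p=[0.53605,0.147,-0.12565]
def down(yaw): # tool x = -(unit-x turned by yaw)
    return np.array([[-np.cos(yaw),-np.sin(yaw),0],[-np.sin(yaw),np.cos(yaw),0],[0,0,-1]])
def go(targets,yaw=p[2]):
    o=robot.get_obs(); R=down(yaw); P=o["tcp_pos"]
    print("t",round(o["time_s"],2),"j",o["joint_positions"].round(0),"F",o["contact_force"].round(1),"w",o["wrist_torque"].round(3),"tcp",P.round(4),"turn",Ro.from_matrix(o["orientation"].T@R).as_rotvec().round(3))
    for T in targets:
        d=R.T@(np.array(T)-P)*1000; print(np.array(T).round(4),d.round(1),"rows>=",round(np.linalg.norm(d)/41.7,1)); P=np.array(T)
E
python3 -c "
from h import *
go([[.40,.35,.25],[.45,0,.25],[.439,-.193,.25],[.439,-.193,.101]])"
```

```text
t 0.1 j [-83.  25.   1.  90.  -1.  65.  -4.] F [-0.4  0.8  0.4] w [-0.037 -0.003 -0.011] tcp [0.1429 0.608  0.226 ] turn [-0.001  0.    -0.105]
[0.4  0.35 0.25] [-287.4 -223.7  -24. ] rows>= 8.8
[0.45 0.   0.25] [ -93.5 -341.     0. ] rows>= 8.5
[ 0.439 -0.193  0.25 ] [ -13.3 -192.9    0. ] rows>= 4.6
[ 0.439 -0.193  0.101] [  0.   0. 149.] rows>= 3.6
```

Emit:
{"fn": "drive_tool", "kwargs": {
  "targets": [
    [[0,0,-0.105,0,0,-12,0],[0,0,0,-32,-25,-3,0],[0,0,0,-32,-25,-3,0],[0,0,0,-32,-25,-3,0],[0,0,0,-32,-25,-3,0],[0,0,0,-32,-25,0,0],[0,0,0,-32,-25,0,0],[0,0,0,-32,-25,0,0],[0,0,0,-32,-25,0,0],[0,0,0,-32,-24,0,0]]
  ]
}}

```text
time_s: 0.93
tcp_pos: [0.4015, 0.3481, 0.2506]
orientation: [[-0.992, 0.126, -0.0], [0.126, 0.992, -0.0], [0.0, -0.0, -1.0]]
contact_force: [-0.1, 0.3, 0.2]
grip_width: 0.0924
grasp_force: 0.0
```

Emit:
{"fn": "drive_tool", "kwargs": {
  "targets": [
    [[0,0,0,-10,-38,0,0],[0,0,0,-10,-38,0,0],[0,0,0,-10,-38,0,0],[0,0,0,-10,-38,0,0],[0,0,0,-10,-38,0,0],[0,0,0,-10,-38,0,0],[0,0,0,-10,-38,0,0],[0,0,0,-10,-38,0,0],[0,0,0,-10,-38,0,0],[0,0,0,-5,-38,0,0]]
  ]
}}

```text
time_s: 1.77
tcp_pos: [0.4473, -0.0409, 0.2508]
orientation: [[-0.992, 0.126, 0.001], [0.126, 0.992, -0.0], [-0.001, 0.0, -1.0]]
contact_force: [0.8, 1.2, 0.2]
grip_width: 0.0919
grasp_force: 0.0
```

Emit:
{"fn": "drive_tool", "kwargs": {
  "targets": [
    [[0,0,0,-5,-38,0,0],[0,0,0,-5,-38,0,0],[0,0,0,0,-38,0,0],[0,0,0,0,-38,0,0],[0,0,0,0,0,0,0]]
  ]
}}

```text
time_s: 2.18
tcp_pos: [0.4358, -0.1986, 0.2511]
orientation: [[-0.991, 0.135, 0.0], [0.135, 0.991, -0.003], [-0.001, -0.003, -1.0]]
contact_force: [0.3, 0.6, 0.4]
grip_width: 0.0917
grasp_force: 0.0
```

```bash
python3 -c "
from h import *
go([[.439,-.193,.25],[.439,-.193,.101]])"
```

```text
t 2.18 j [ -9.  10.  31. 110.  -6.  62. 107.] F [0.3 0.6 0.4] w [-0.     0.073  0.067] tcp [ 0.4358 -0.1986  0.2511] turn [-0.003  0.001 -0.01 ]
[ 0.439 -0.193  0.25 ] [-2.5  6.   1.1] rows>= 0.2
[ 0.439 -0.193  0.101] [  0.   0. 149.] rows>= 3.6
```

Emit:
{"fn": "drive_tool", "kwargs": {
  "targets": [
    [[0,0,-0.01,-2.5,6,30,0],[0,0,0,0,0,35,0],[0,0,0,0,0,35,0],[0,0,0,0,0,30,0],[0,0,0,0,0,20,0],[0,0,0,0,0,0,0]]
  ]
}}

```text
time_s: 2.68
tcp_pos: [0.4385, -0.1841, 0.0972]
orientation: [[-0.993, 0.116, -0.007], [0.116, 0.993, 0.001], [0.007, 0.001, -1.0]]
contact_force: [-0.8, 0.7, 0.7]
grip_width: 0.0916
grasp_force: 0.0
```

Emit:
{"fn": "drive_tool", "kwargs": {
  "targets": [
    [[0,0,0,0,0,0,0.5],[0,0,0,0,0,0,1],[0,0,0,0,0,0,1],[0,0,0,0,0,0,1],[0,0,0,0,0,0,1],[0,0,0,0,0,0,1],[0,0,0,0,0,0,1],[0,0,0,0,0,0,1]]
  ]
}}

```text
time_s: 3.35
tcp_pos: [0.4413, -0.1854, 0.101]
orientation: [[-0.993, 0.116, 0.001], [0.116, 0.993, -0.0], [-0.001, -0.0, -1.0]]
contact_force: [-0.1, -0.8, 0.5]
grip_width: 0.0432
grasp_force: 0.5
```

Run:
```python
from h import *
go([[.439,-.193,.101]])
import cv2
im=np.zeros((440,760,3),np.uint8)
for i,(n,P) in enumerate((("side",[.439,-.193,.12]),("top",[.439,-.193,.12]))):
    u=proj(n,P)[0].astype(int); I=robot.get_image(n)[:,:,::-1][u[1]-40:u[1]+48,u[0]-38:u[0]+38]
    im[:,i*380:i*380+380]=cv2.resize(I,(380,440),interpolation=2)
cv2.imwrite("pics/c.png",im)
```

```text
t 3.35 j [ -4.  22.  27. 120. -15.  41. 115.] F [-0.1 -0.8  0.5] w [-0.199  0.041 -0.003] tcp [ 0.4413 -0.1854  0.101 ] turn [-0.     0.001  0.01 ]
[ 0.439 -0.193  0.101] [ 1.4 -7.8 -0. ] rows>= 0.2
```

View pics/c.png

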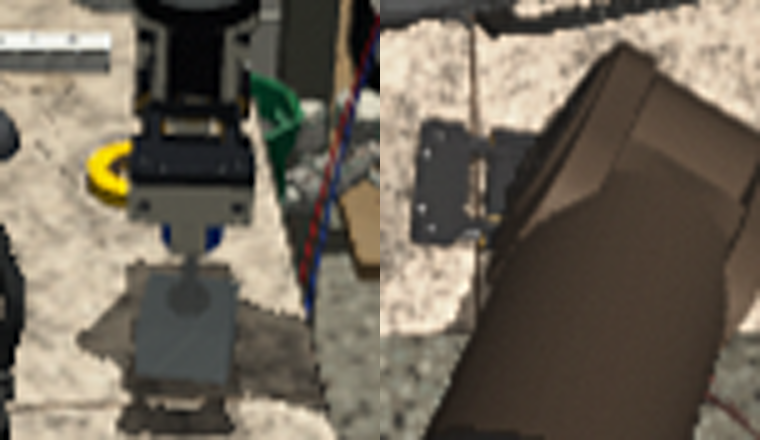

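The side view (left half) shows the blue head between the fingers at about (190,235). The hand is about 8 mm off in y because the earlier readings lagged. I'll reopen, centre and close.

Emit:
{"fn": "drive_tool", "kwargs": {
  "targets": [
    [[0,0,0,0,0,0,0.2],[0,0,0,0,0,0,0.2],[0,0,0,0,0,0,0.2],[0,0,0.01,1.4,-7.8,0,0.2],[0,0,0,0,0,0,0.6],[0,0,0,0,0,0,1],[0,0,0,0,0,0,1],[0,0,0,0,0,0,1],[0,0,0,0,0,0,1],[0,0,0,0,0,0,1]]
  ]
}}

```text
time_s: 4.28
tcp_pos: [0.4389, -0.1927, 0.1007]
orientation: [[-0.992, 0.125, -0.0], [0.125, 0.992, 0.0], [0.0, 0.0, -1.0]]
contact_force: [0.2, 0.2, 0.1]
grip_width: 0.0395
grasp_force: 30.0
```

Emit:
{"fn": "drive_tool", "kwargs": {
  "targets": [
    [[0,0,0,0,0,0,1],[0,0,0,0,0,0,1],[0,0,0,0,0,0,1],[0,0,0,0,0,0,1]]
  ]
}}

```text
time_s: 4.62
tcp_pos: [0.4389, -0.1927, 0.1007]
orientation: [[-0.992, 0.125, -0.0], [0.125, 0.992, 0.0], [0.0, 0.0, -1.0]]
contact_force: [0.2, -0.1, 0.4]
grip_width: 0.0394
grasp_force: 30.0
```

```bash
python3 -c "
from h import *
go([[.439,-.193,.101]])"
```

```text
t 4.62 j [ -4.  22.  27. 120. -15.  41. 116.] F [ 0.2 -0.1  0.4] w [ 0.182 -0.023  0.047] tcp [ 0.4389 -0.1927  0.1007] turn [ 0. -0. -0.]
[ 0.439 -0.193  0.101] [-0.1 -0.3 -0.3] rows>= 0.0
```

```bash
python3 -c "
from h import *
A=U(p,[-85,0,250])[0]
go([[.439,-.193,.24],A,U(p,[-85,0,158])[0],U(p,[-63,0,158])[0]])"
```

```text
t 4.62 j [ -4.  22.  27. 120. -15.  41. 116.] F [ 0.2 -0.1  0.4] w [ 0.182 -0.023  0.047] tcp [ 0.4389 -0.1927  0.1007] turn [ 0. -0. -0.]
[ 0.439 -0.193  0.24 ] [-1.000e-01 -3.000e-01 -1.393e+02] rows>= 3.3
[0.4517 0.1577 0.25  ] [ 31.3 349.5 -10. ] rows>= 8.4
[0.4517 0.1577 0.158 ] [ 0.  0. 92.] rows>= 2.2
[0.4735 0.1549 0.158 ] [-22.   0.   0.] rows>= 0.5
```

Emit:
{"fn": "drive_tool", "kwargs": {
  "targets": [
    [[0,0,0,0,0,-15,1],[0,0,0,0,0,-30,1],[0,0,0,0,0,-35,1],[0,0,0,0,0,-35,1],[0,0,0,0,0,-25,1],[0,0,0,0,0,0,1]]
  ]
}}

```text
time_s: 5.12
tcp_pos: [0.4412, -0.1941, 0.2454]
orientation: [[-0.992, 0.126, 0.008], [0.126, 0.992, -0.001], [-0.008, -0.001, -1.0]]
contact_force: [1.1, -0.7, -1.2]
grip_width: 0.0393
grasp_force: 30.0
```

Emit:
{"fn": "drive_tool", "kwargs": {
  "targets": [
    [[0,0,0,3,25,0,1],[0,0,0,3,35,0,1],[0,0,0,3,40,0,1],[0,0,0,3,40,0,1],[0,0,0,3,40,0,1],[0,0,0,3,40,0,1],[0,0,0,3,40,0,1],[0,0,0,3,40,0,1],[0,0,0,3,30,0,1],[0,0,0,4,20,0,1]]
  ]
}}

```text
time_s: 5.95
tcp_pos: [0.4514, 0.162, 0.2398]
orientation: [[-0.993, 0.122, -0.001], [0.122, 0.993, 0.001], [0.001, 0.0, -1.0]]
contact_force: [0.1, 0.3, -0.9]
grip_width: 0.0393
grasp_force: 30.0
```

Emit:
{"fn": "drive_tool", "kwargs": {
  "targets": [
    [[0,0,0,0,0,0,1],[0,0,0,0,0,0,1],[0,0,0,0,0,0,1]]
  ]
}}

```text
time_s: 6.2
tcp_pos: [0.4518, 0.1572, 0.2401]
orientation: [[-0.992, 0.126, -0.001], [0.126, 0.992, -0.001], [0.001, -0.001, -1.0]]
contact_force: [-0.6, 0.0, -1.8]
grip_width: 0.0398
grasp_force: 30.0
```

```bash
python3 -c "
from h import *
go([U(p,[-85,0,158])[0],U(p,[-63,0,158])[0]])"
```

```text
t 6.2 j [-39.  10.  16. 110.  -3.  61.  61.] F [-0.6  0.  -1.8] w [-0.006  0.002 -0.009] tcp [0.4518 0.1572 0.2401] turn [-0.001 -0.001 -0.001]
[0.4517 0.1577 0.158 ] [ 0.2  0.4 82.1] rows>= 2.0
[0.4735 0.1549 0.158 ] [-22.   0.   0.] rows>= 0.5
```

Emit:
{"fn": "drive_tool", "kwargs": {
  "targets": [
    [[0,0,0,0,0,20,1],[0,0,0,0,0,30,1],[0,0,0,0,0,22,1],[0,0,0,0,0,10,1],[0,0,0,0,0,0,1],[0,0,0,0,0,0,1]]
  ]
}}

```text
time_s: 6.7
tcp_pos: [0.4524, 0.1573, 0.1591]
orientation: [[-0.992, 0.127, -0.0], [0.127, 0.992, -0.0], [0.0, -0.001, -1.0]]
contact_force: [0.2, 0.2, -1.4]
grip_width: 0.0394
grasp_force: 30.0
```

Run:
```python
from h import *
go([U(p,[-85,0,158])[0],U(p,[-63,0,158])[0]])
import cv2
u=proj("side",U(p,[-60,0,110]))[0].astype(int);print(u)
I=robot.get_image("side")[:,:,::-1]
cv2.imwrite("pics/d.png",cv2.resize(I[u[1]-45:u[1]+45,u[0]-60:u[0]+40],None,fx=6.5,fy=6.5,interpolation=2))
Q=robot.get_obs()["tcp_pos"]
for z in (0,-.0547,-.0607,-.0887): print(z,(proj("side",Q+[0,0,z])[0]-u+[60,45])*6.5)
```

```text
t 6.7 j [-38.  16.  16. 116.  -6.  49.  63.] F [ 0.2  0.2 -1.4] w [-0.014 -0.037  0.003] tcp [0.4524 0.1573 0.1591] turn [-0.001 -0.    -0.002]
[0.4517 0.1577 0.158 ] [0.7 0.2 1.1] rows>= 0.0
[0.4735 0.1549 0.158 ] [-22.   0.   0.] rows>= 0.5
[341 230]
0 [457.72081542 206.41134168]
-0.0547 [451.12864194 308.53767498]
-0.0607 [450.42941923 319.37007364]
-0.0887 [447.22580455 369.00065783]
```

View pics/d.png

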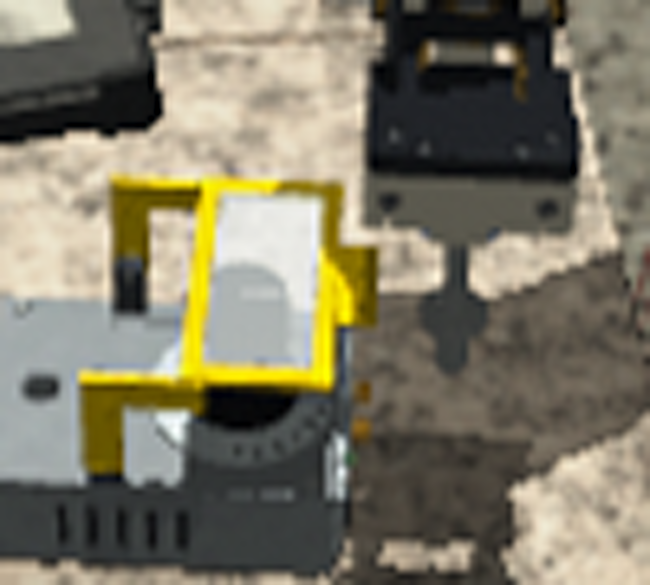

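Flange seen at (456,315) and predicted at (451,314). The tab edge is at x≈377. The prop hangs straight and sits 1–2 mm further front than assumed. Next I work out the rows for the arc.

Run:
```python
import numpy as np
th=np.r_[0,np.arange(.1,1.85,.1)]
x=50-99*np.cos(th)+42*np.sin(th)-14; z=72+99*np.sin(th)+42*np.cos(th)
print(np.c_[th[1:],-np.diff(x),-np.diff(z),x[1:],z[1:]].round(1))
```

```text
[[ 1.000e-01 -4.700e+00 -9.700e+00 -5.830e+01  1.237e+02]
 [ 2.000e-01 -5.600e+00 -9.200e+00 -5.270e+01  1.328e+02]
 [ 3.000e-01 -6.500e+00 -8.500e+00 -4.620e+01  1.414e+02]
 [ 4.000e-01 -7.300e+00 -7.900e+00 -3.880e+01  1.492e+02]
 [ 5.000e-01 -8.100e+00 -7.100e+00 -3.070e+01  1.563e+02]
 [ 6.000e-01 -8.800e+00 -6.200e+00 -2.200e+01  1.626e+02]
 [ 7.000e-01 -9.300e+00 -5.300e+00 -1.270e+01  1.679e+02]
 [ 8.000e-01 -9.800e+00 -4.400e+00 -2.800e+00  1.723e+02]
 [ 9.000e-01 -1.020e+01 -3.400e+00  7.400e+00  1.757e+02]
 [ 1.000e+00 -1.050e+01 -2.300e+00  1.790e+01  1.780e+02]
 [ 1.100e+00 -1.070e+01 -1.300e+00  2.850e+01  1.793e+02]
 [ 1.200e+00 -1.070e+01 -2.000e-01  3.930e+01  1.795e+02]
 [ 1.300e+00 -1.070e+01  9.000e-01  5.000e+01  1.786e+02]
 [ 1.400e+00 -1.060e+01  1.900e+00  6.060e+01  1.767e+02]
 [ 1.500e+00 -1.030e+01  3.000e+00  7.090e+01  1.737e+02]
 [ 1.600e+00 -1.000e+01  4.000e+00  8.090e+01  1.697e+02]
 [ 1.700e+00 -9.500e+00  5.000e+00  9.040e+01  1.648e+02]
 [ 1.800e+00 -9.000e+00  5.900e+00  9.940e+01  1.589e+02]]
```

Emit:
{"fn": "drive_tool", "kwargs": {
  "targets": [
    [[0,0,0,-10,0,0,1],[0,0,0,-13,0,0,1],[0,0,0,0,0,0,1],[0,0,0,0,0,0,1],[0,0,0,0,0,0,1]]
  ]
}}

```text
time_s: 7.17
tcp_pos: [0.4751, 0.1554, 0.1592]
orientation: [[-0.992, 0.126, 0.001], [0.126, 0.992, 0.0], [-0.001, 0.0, -1.0]]
contact_force: [0.4, 0.6, -1.3]
grip_width: 0.0396
grasp_force: 30.0
```

Emit:
{"fn": "drive_tool", "kwargs": {
  "targets": [
    [[0,0,0,0,0,-5,1],[0,0,0,0,0,-5,1],[0,0,0,-4.7,0,-9.7,1],[0,0,0,-5.6,0,-9.2,1],[0,0,0,0,0,0,1],[0,0,0,0,0,0,1],[0,0,0,0,0,0,1]]
  ]
}}

```text
time_s: 7.75
tcp_pos: [0.4847, 0.1542, 0.1874]
orientation: [[-0.992, 0.125, -0.0], [0.125, 0.992, 0.0], [0.0, 0.0, -1.0]]
contact_force: [1.2, 1.5, -3.4]
grip_width: 0.0397
grasp_force: 30.0
```

Run:
```python
from h import *
go([U(p,[-52.7,0,187.5])[0]])
import cv2
u=proj("side",U(p,[-40,0,130]))[0].astype(int)
I=robot.get_image("side")[:,:,::-1]
cv2.imwrite("pics/e.png",cv2.resize(I[u[1]-45:u[1]+45,u[0]-60:u[0]+40],None,fx=6.5,fy=6.5,interpolation=2))
```

```text
t 7.75 j [-37.  16.  16. 110.  -6.  54.  65.] F [ 1.2  1.5 -3.4] w [ 0.077 -0.094 -0.037] tcp [0.4847 0.1542 0.1874] turn [ 0. -0.  0.]
[0.4838 0.1536 0.1875] [ 0.8 -0.7 -0.1] rows>= 0.0
```

View pics/e.png

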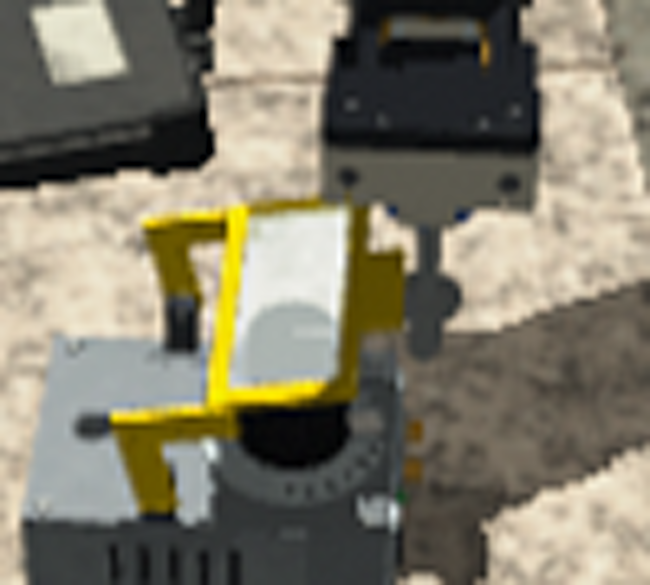

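The cover has lifted about 0.2 rad with the flange rim (430,300) hooked under the tab edge (403,290). The overlap is about 3 mm, so I bias 2 mm inward and continue the arc.

Emit:
{"fn": "drive_tool", "kwargs": {
  "targets": [
    [[0,0,0,-8,0,-8.5,1],[0,0,0,-8,0,-7.9,1],[0,0,0,-8.1,0,-7.1,1],[0,0,0,-8.8,0,-6.2,1],[0,0,0,-9.3,0,-5.3,1],[0,0,0,-9.8,0,-4.4,1],[0,0,0,-10.2,0,-3.4,1],[0,0,0,-10.5,0,-2.3,1],[0,0,0,-10.7,0,-1.3,1],[0,0,0,-10.7,0,-0.2,1]]
  ]
}}

```text
time_s: 8.63
tcp_pos: [0.5783, 0.1422, 0.2337]
orientation: [[-0.992, 0.125, -0.001], [0.125, 0.992, -0.0], [0.001, -0.0, -1.0]]
contact_force: [-0.9, 0.4, -2.7]
grip_width: 0.0397
grasp_force: 30.0
```

Emit:
{"fn": "drive_tool", "kwargs": {
  "targets": [
    [[0,0,0,-10.7,0,0.9,1],[0,0,0,-10.6,0,1.9,1],[0,0,0,-10.3,0,3,1],[0,0,0,-10,0,4,1],[0,0,0,-9.5,0,5,1],[0,0,0,-9,0,5.9,1],[0,0,0,0,0,0,1],[0,0,0,0,0,0,1],[0,0,0,0,0,0,1]]
  ]
}}

```text
time_s: 9.38
tcp_pos: [0.6379, 0.1347, 0.2135]
orientation: [[-0.992, 0.126, -0.0], [0.126, 0.992, -0.0], [0.0, -0.0, -1.0]]
contact_force: [-1.1, 0.2, -1.3]
grip_width: 0.0396
grasp_force: 30.0
```

Run:
```python
from h import *
go([U(p,[99.4,0,213.6])[0]])
import cv2
u=proj("side",U(p,[60,0,130]))[0].astype(int)
I=robot.get_image("side")[:,:,::-1]
cv2.imwrite("pics/f.png",cv2.resize(I[u[1]-50:u[1]+50,u[0]-55:u[0]+55],None,fx=5.5,fy=5.5,interpolation=2))
```

```text
t 9.38 j [-28.  28.  18.  88.  -9.  65.  74.] F [-1.1  0.2 -1.3] w [-0.03   0.261  0.006] tcp [0.6379 0.1347 0.2135] turn [-0. -0. -0.]
[0.6347 0.1345 0.2136] [ 3.2 -0.5 -0.1] rows>= 0.1
```

View pics/f.png

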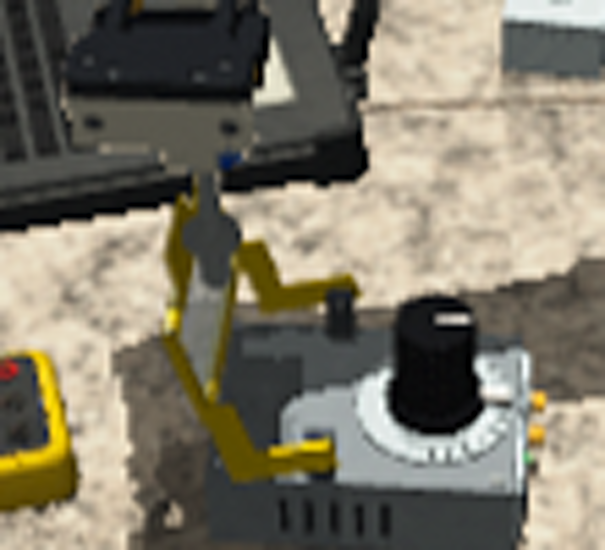

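The cover is open to about 1.8 rad and held by the flange at (210,235). The knob and pointer (490,395) are in view. Now I lower the prop over the socket.

Emit:
{"fn": "drive_tool", "kwargs": {
  "targets": [
    [[0,0,0,0.8,0,14.5,1],[0,0,0,0.8,0,14.5,1],[0,0,0,2.2,0,7.5,1],[0,0,0,2.2,0,7.5,1],[0,0,0,1.5,0,6,1],[0,0,0,1.5,0,6,1],[0,0,0,2,0,4,1],[0,0,0,2,0,4,1],[0,0,0,2,0,2,1],[0,0,0,2,0,1,1]]
  ]
}}

```text
time_s: 10.27
tcp_pos: [0.621, 0.1369, 0.1463]
orientation: [[-0.992, 0.126, -0.0], [0.126, 0.992, -0.0], [0.0, -0.0, -1.0]]
contact_force: [-1.4, 0.3, -0.6]
grip_width: 0.0393
grasp_force: 30.0
```

Emit:
{"fn": "drive_tool", "kwargs": {
  "targets": [
    [[0,0,0,2,0,1,1],[0,0,0,0,0,1,1],[0,0,0,0,0,0,1],[0,0,0,0,0,0,1],[0,0,0,0,0,0,1]]
  ]
}}

```text
time_s: 10.68
tcp_pos: [0.6192, 0.1372, 0.1445]
orientation: [[-0.992, 0.126, -0.0], [0.126, 0.992, 0.0], [0.0, 0.0, -1.0]]
contact_force: [-1.1, 1.1, -2.7]
grip_width: 0.0398
grasp_force: 30.0
```

Run:
```python
from h import *
go([U(p,[82,0,144.7])[0]])
import cv2
Q=robot.get_obs()["tcp_pos"]
u=proj("side",U(p,[82,0,60]))[0].astype(int)-[30,30]
v=proj("top",U(p,[82,0,60]))[0].astype(int)-[30,30]
I=robot.get_image("side")[:,:,::-1][u[1]:u[1]+60,u[0]:u[0]+60]
J=robot.get_image("top")[:,:,::-1][v[1]:v[1]+60,v[0]:v[0]+30]
k=9
im=np.hstack([cv2.resize(I,None,fx=k,fy=k,interpolation=2),cv2.resize(J,None,fx=k,fy=k,interpolation=2)[:540,:250]])
cv2.imwrite("pics/g.png",im)
print("tip,flange by TCP",(proj("side",[Q-[0,0,.0887],Q-[0,0,.0607]])-u)*k)
print("socket fit",(proj("side",U(p,[82,0,50]))-u)*k, "socket seen",(px([(163,322)],6.5,262,195)-u)*k)
```

```text
t 10.68 j [-29.  30.  17.  95. -10.  56.  75.] F [-1.1  1.1 -2.7] w [ 0.114  0.243 -0.001] tcp [0.6192 0.1372 0.1445] turn [ 0. -0. -0.]
[0.6174 0.1367 0.1447] [ 1.8 -0.7 -0.2] rows>= 0.0
tip,flange by TCP [[273.052408   289.31769791]
 [268.85774771 221.85511516]]
socket fit [[280.12075113 301.75906651]] socket seen [[275.88461538 298.03846154]]
```

View pics/g.png

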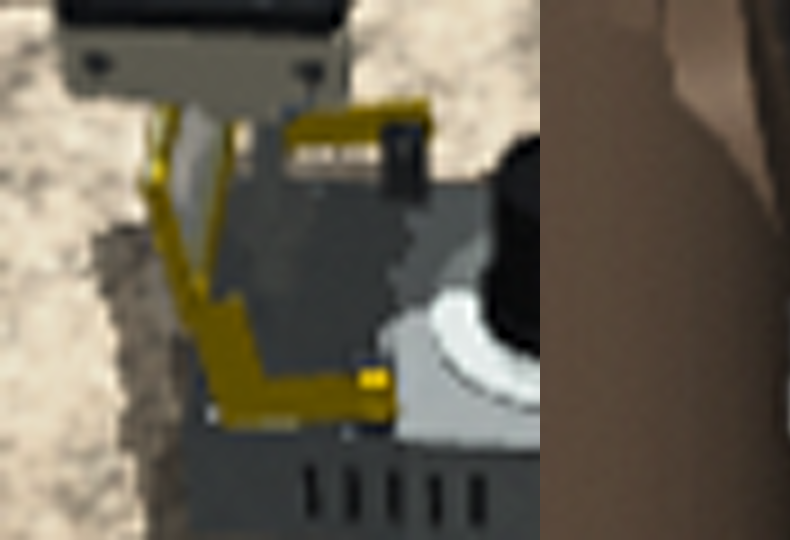

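The prop sits in front of the cover in dark shadow, and the head holds the cover at (170,200). The flange and tip are hardly visible, so I'll lower by feel.

Emit:
{"fn": "drive_tool", "kwargs": {
  "targets": [
    [[0,0,0,0,-1,2,1],[0,0,0,0,0,2,1],[0,0,0,0,0,2,1],[0,0,0,0,0,2,1],[0,0,0,0,0,0,1],[0,0,0,0,0,0,1]]
  ]
}}

```text
time_s: 11.28
tcp_pos: [0.6188, 0.1361, 0.1362]
orientation: [[-0.992, 0.126, -0.001], [0.126, 0.992, -0.0], [0.001, -0.0, -1.0]]
contact_force: [-1.7, 0.2, -2.6]
grip_width: 0.0397
grasp_force: 30.0
```

Run:
```python
from h import *
go([U(p,[82,0,136.7])[0]])
import cv2
u=proj("side",U(p,[82,0,60]))[0].astype(int)-[30,30]
I=robot.get_image("side")[:,:,::-1][u[1]+8:u[1]+42,u[0]+18:u[0]+45].astype(float)
I=np.clip((I-30)*3,0,255).astype(np.uint8)
cv2.imwrite("pics/h.png",cv2.resize(I,None,fx=16,fy=16,interpolation=2))
```

```text
t 11.28 j [-28.  31.  17.  96. -10.  55.  75.] F [-1.7  0.2 -2.6] w [0.013 0.331 0.01 ] tcp [0.6188 0.1361 0.1362] turn [-0.    -0.001 -0.   ]
[0.6174 0.1367 0.1367] [ 1.5  0.5 -0.5] rows>= 0.0
```

Emit:
{"fn": "drive_tool", "kwargs": {
  "targets": [
    [[0,0,0,0,0,2,1],[0,0,0,0,0,2,1],[0,0,0,0,0,2,1],[0,0,0,0,0,0,1],[0,0,0,0,0,0,1]]
  ]
}}

```text
time_s: 11.75
tcp_pos: [0.6188, 0.1364, 0.1302]
orientation: [[-0.992, 0.125, -0.001], [0.125, 0.992, 0.0], [0.001, 0.0, -1.0]]
contact_force: [-2.3, 2.0, -3.2]
grip_width: 0.0394
grasp_force: 30.0
```

Run:
```python
from h import *
go([U(p,[82,0,108])[0]])
```

```text
t 11.75 j [-28.  31.  16.  96. -10.  54.  75.] F [-2.3  2.  -3.2] w [ 0.401  0.52  -0.083] tcp [0.6188 0.1364 0.1302] turn [ 0.    -0.001  0.   ]
[0.6174 0.1367 0.108 ] [ 1.4  0.1 22.2] rows>= 0.5
```

The spigot is in. I'll ease the side load and lower further.

Emit:
{"fn": "drive_tool", "kwargs": {
  "targets": [
    [[0,0,0,0.7,0.8,1,1],[0,0,0,0,0,2.5,1],[0,0,0,0,0,2.5,1],[0,0,0,0,0,2,1],[0,0,0,0,0,0,1],[0,0,0,0,0,0,1]]
  ]
}}

```text
time_s: 12.25
tcp_pos: [0.6184, 0.1368, 0.1222]
orientation: [[-0.992, 0.126, -0.001], [0.126, 0.992, -0.0], [0.0, -0.0, -1.0]]
contact_force: [-3.2, 0.2, -2.5]
grip_width: 0.0396
grasp_force: 30.0
```

Run:
```python
from h import *
go([U(p,[82,0,108])[0]])
```

```text
t 12.25 j [-28.  32.  16.  97. -11.  53.  75.] F [-3.2  0.2 -2.5] w [0.04  0.426 0.003] tcp [0.6184 0.1368 0.1222] turn [-0. -0. -0.]
[0.6174 0.1367 0.108 ] [ 0.9 -0.2 14.2] rows>= 0.3
```

Emit:
{"fn": "drive_tool", "kwargs": {
  "targets": [
    [[0,0,0,0.5,0,2.5,1],[0,0,0,0,0,2.5,1],[0,0,0,0,0,2.5,1],[0,0,0,0,0,2.5,1],[0,0,0,0,0,1,1],[0,0,0,0,0,0,1],[0,0,0,0,0,0,1]]
  ]
}}

```text
time_s: 12.83
tcp_pos: [0.6179, 0.137, 0.1114]
orientation: [[-0.992, 0.126, -0.0], [0.126, 0.992, -0.0], [0.0, -0.0, -1.0]]
contact_force: [-1.9, -0.5, -1.8]
grip_width: 0.0398
grasp_force: 30.0
```

Run:
```python
from h import *
go([U(p,[82,0,110.7])[0]])
```

```text
t 12.83 j [-28.  32.  16.  97. -11.  52.  75.] F [-1.9 -0.5 -1.8] w [ 0.001  0.385 -0.01 ] tcp [0.6179 0.137  0.1114] turn [-0. -0. -0.]
[0.6174 0.1367 0.1107] [ 0.4 -0.4  0.7] rows>= 0.0
```

Emit:
{"fn": "drive_tool", "kwargs": {
  "targets": [
    [[0,0,0,0,0,0.7,1],[0,0,0,0,0,0.5,1],[0,0,0,0,0,0.5,1],[0,0,0,0,0,0,1],[0,0,0,0,0,0,1]]
  ]
}}

```text
time_s: 13.25
tcp_pos: [0.6183, 0.137, 0.1107]
orientation: [[-0.992, 0.126, 0.001], [0.126, 0.992, 0.0], [-0.001, 0.0, -1.0]]
contact_force: [-2.5, -1.3, 6.0]
grip_width: 0.0395
grasp_force: 30.0
```

The upward force of 6 N at exactly the expected height means the prop is home. I release it partially.

Emit:
{"fn": "drive_tool", "kwargs": {
  "targets": [
    [[0,0,0,0,0,-0.7,1],[0,0,0,0,0,0,0.8],[0,0,0,0,0,0,0.5],[0,0,0,0,0,0,0.42],[0,0,0,0,0,0,0.42],[0,0,0,0,0,0,0.42],[0,0,0,0,0,0,0.42],[0,0,0,0,0,0,0.42]]
  ]
}}

```text
time_s: 13.92
tcp_pos: [0.6181, 0.1371, 0.1105]
orientation: [[-0.992, 0.126, 0.0], [0.126, 0.992, 0.0], [-0.0, 0.0, -1.0]]
contact_force: [-0.6, 0.3, -0.8]
grip_width: 0.0533
grasp_force: 0.0
```

Run:
```python
from h import *
go([U(p,[82,0,220])[0],U(p,[0,0,220])[0],U(p,[0,0,81])[0]])
```

```text
t 13.92 j [-28.  32.  16.  97. -11.  52.  75.] F [-0.6  0.3 -0.8] w [-0.041 -0.014 -0.001] tcp [0.6181 0.1371 0.1105] turn [ 0.  0. -0.]
[0.6174 0.1367 0.22  ] [   0.7   -0.4 -109.5] rows>= 2.6
[0.536 0.147 0.22 ] [82.  0.  0.] rows>= 2.0
[0.536 0.147 0.081] [  0.   0. 139.] rows>= 3.3
```

Emit:
{"fn": "drive_tool", "kwargs": {
  "targets": [
    [[0,0,0,0,0,-15,0.42],[0,0,0,0,0,-30,0.42],[0,0,0,0,0,-35,0.42],[0,0,0,0,0,-30,0.42],[0,0,0,20,0,0,0.42],[0,0,0,35,0,0,0.42],[0,0,0,27,0,0,0.42],[0,0,-0.12,0,0,0,0.42],[0,0,-0.12,0,0,0,0.42],[0,0,-0.12,0,0,0,0.42]]
  ]
}}

```text
time_s: 14.75
tcp_pos: [0.5363, 0.1477, 0.2209]
orientation: [[-0.971, -0.239, 0.001], [-0.239, 0.971, 0.0], [-0.001, 0.0, -1.0]]
contact_force: [-0.2, -0.1, -0.5]
grip_width: 0.0529
grasp_force: 0.0
```

Emit:
{"fn": "drive_tool", "kwargs": {
  "targets": [
    [[0,0,-0.12,0,0,0,0.42],[0,0,-0.12,0,0,0,0.42],[0,0,0,0,0,0,0.42],[0,0,0,0,0,0,0.42],[0,0,0,0,0,0,0.42],[0,0,0,0,0,0,0.42]]
  ]
}}

```text
time_s: 15.25
tcp_pos: [0.5367, 0.1473, 0.2205]
orientation: [[-0.891, -0.454, -0.0], [-0.454, 0.891, -0.0], [0.0, -0.0, -1.0]]
contact_force: [0.5, 0.0, -0.0]
grip_width: 0.0533
grasp_force: 0.0
```

Run:
```python
from h import *
go([U(p,[0,0,220])[0],U(p,[0,0,81])[0]],p[2]+.6)
import cv2
I=robot.get_image("side")[:,:,::-1]
J=robot.get_image("top")[:,:,::-1]
im=np.hstack([cv2.resize(I[190:290,262:362],None,fx=4,fy=4,interpolation=2),cv2.resize(J[150:250,222:322],None,fx=3.9,fy=4,interpolation=2)])
cv2.imwrite("pics/i.png",im)
```

```text
t 15.25 j [-29.  19.  11. 101.  -4.  61. 100.] F [ 0.5  0.  -0. ] w [-0.024  0.019  0.048] tcp [0.5367 0.1473 0.2205] turn [-0.    -0.    -0.003]
[0.536 0.147 0.22 ] [0.7 0.  0.5] rows>= 0.0
[0.536 0.147 0.081] [  0.   0. 139.] rows>= 3.3
```

View pics/i.png

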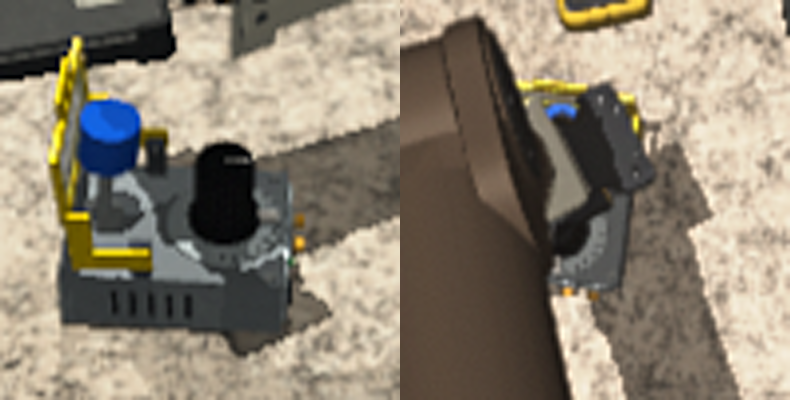

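The prop stands in the socket with its head at (110,135), and the cover leans on it. The knob at (225,190) is clear. I descend onto the knob and grip it.

Emit:
{"fn": "drive_tool", "kwargs": {
  "targets": [
    [[0,0,0,0.5,0,25,0.42],[0,0,0,0,0,38,0.42],[0,0,0,0,0,38,0.42],[0,0,0,0,0,25,0.42],[0,0,0,0,0,10,0.42],[0,0,0,0,0,0,0.42],[0,0,0,0,0,0,0.42],[0,0,0,0,0,0,0.42],[0,0,0,0,0,0,0.42]]
  ]
}}

```text
time_s: 16.1
tcp_pos: [0.5376, 0.1476, 0.0864]
orientation: [[-0.89, -0.456, 0.003], [-0.456, 0.89, 0.001], [-0.003, -0.0, -1.0]]
contact_force: [-0.4, -0.4, -0.0]
grip_width: 0.053
grasp_force: 0.0
```

Run:
```python
from h import *
go([U(p,[0,0,84])[0]],p[2]+.6)
```

```text
t 16.1 j [-27.  28.   9. 109.  -6.  43. 102.] F [-0.4 -0.4 -0. ] w [ 0.045  0.004 -0.016] tcp [0.5376 0.1476 0.0864] turn [-0.     0.003 -0.   ]
[0.536 0.147 0.084] [1.6 0.2 2.4] rows>= 0.1
```

Emit:
{"fn": "drive_tool", "kwargs": {
  "targets": [
    [[0,0,0,0.8,0,1,0.42],[0,0,0,0,0,0,0.6],[0,0,0,0,0,0,1],[0,0,0,0,0,0,1],[0,0,0,0,0,0,1],[0,0,0,0,0,0,1],[0,0,0,0,0,0,1],[0,0,0,0,0,0,1]]
  ]
}}

```text
time_s: 16.77
tcp_pos: [0.5352, 0.1481, 0.084]
orientation: [[-0.889, -0.457, -0.0], [-0.457, 0.889, 0.001], [-0.0, 0.001, -1.0]]
contact_force: [-3.1, 3.4, 5.1]
grip_width: 0.0375
grasp_force: 30.0
```

Run:
```python
from h import *
go([U(p,[0,0,84])[0]],p[2]+.6)
```

```text
t 16.77 j [-27.  28.   9. 110.  -6.  43. 102.] F [-3.1  3.4  5.1] w [ 0.628  0.642 -0.051] tcp [0.5352 0.1481 0.084 ] turn [0.001 0.    0.001]
[0.536 0.147 0.084] [-0.3 -1.4  0. ] rows>= 0.0
```

Emit:
{"fn": "drive_tool", "kwargs": {
  "targets": [
    [[0,0,0,0.3,0.8,-0.5,1],[0,0,0,0,0,0,1],[0,0,0,0,0,0,1],[0,0,0.02,0,0,0,1],[0,0,0.02,0,0,0,1],[0,0,0,0,0,0,1],[0,0,0,0,0,0,1]]
  ]
}}

```text
time_s: 17.35
tcp_pos: [0.535, 0.148, 0.0841]
orientation: [[-0.908, -0.42, 0.0], [-0.42, 0.908, 0.001], [-0.001, 0.001, -1.0]]
contact_force: [0.3, 5.7, -0.7]
grip_width: 0.0371
grasp_force: 30.0
```

Run:
```python
from h import *
go([U(p,[0,0,84])[0]],p[2]+.56)
```

```text
t 17.35 j [-28.  28.   9. 110.  -6.  43. 100.] F [ 0.3  5.7 -0.7] w [ 1.234 -0.081  0.008] tcp [0.535  0.148  0.0841] turn [ 0.001  0.001 -0.001]
[0.536 0.147 0.084] [-0.5 -1.4  0.1] rows>= 0.0
```

Emit:
{"fn": "drive_tool", "kwargs": {
  "targets": [
    [[0,0,0,-0.34,0.73,0,1],[0,0,0.04,0,0,0,1],[0,0,0.04,0,0,0,1],[0,0,0.04,0,0,0,1],[0,0,0.04,0,0,0,1],[0,0,0.04,0,0,0,1],[0,0,0.04,0,0,0,1],[0,0,0.02,0,0,0,1],[0,0,0,0,0,0,1],[0,0,0,0,0,0,1]]
  ]
}}

```text
time_s: 18.18
tcp_pos: [0.535, 0.1482, 0.0841]
orientation: [[-0.985, -0.174, 0.0], [-0.174, 0.985, -0.0], [-0.0, -0.0, -1.0]]
contact_force: [-0.6, 3.6, -0.9]
grip_width: 0.037
grasp_force: 30.0
```

Run:
```python
from h import *
go([U(p,[0,0,84])[0]],p[2]+.30)
```

```text
t 18.18 j [-31.  28.  14. 110.  -9.  43.  88.] F [-0.6  3.6 -0.9] w [ 0.731 -0.075 -0.021] tcp [0.535  0.1482 0.0841] turn [-0.     0.     0.001]
[0.536 0.147 0.084] [-0.9 -1.3  0.1] rows>= 0.0
```

Emit:
{"fn": "drive_tool", "kwargs": {
  "targets": [
    [[0,0,0.02,0,0,0,1],[0,0,0.02,0,0,0,1],[0,0,0,0,0,0,1]]
  ]
}}

```text
time_s: 18.43
tcp_pos: [0.5349, 0.1482, 0.0841]
orientation: [[-0.991, -0.132, 0.0], [-0.132, 0.991, 0.0], [-0.0, 0.0, -1.0]]
contact_force: [0.4, 4.0, -0.1]
grip_width: 0.0374
grasp_force: 30.0
```

```bash
cat > k.py <<'E'
from h import *
o=robot.get_obs();R=o["orientation"];print(o["time_s"],"yaw",round(np.arctan2(-R[1,0],-R[0,0])-p[2],4),"F",o["contact_force"].round(1),"Tz",o["wrist_torque"].round(3),"tcp",o["tcp_pos"].round(4),"j7",o["joint_positions"].round(2)[6],"q",o["joint_torque"].round(3)[4:])
E
python3 k.py
```

```text
18.4333 yaw 0.258 F [ 0.4  4.  -0.1] Tz [ 0.821 -0.036 -0.012] tcp [0.5349 0.1482 0.0841] j7 85.95 q [ 0.872  0.423 -0.285]
```

Emit:
{"fn": "drive_tool", "kwargs": {
  "targets": [
    [[0,0,0.015,0,0,0,1],[0,0,0.015,0,0,0,1],[0,0,0,0,0,0,1]]
  ]
}}

```text
time_s: 18.68
tcp_pos: [0.535, 0.1482, 0.0841]
orientation: [[-0.995, -0.103, 0.0], [-0.103, 0.995, 0.0], [-0.0, 0.0, -1.0]]
contact_force: [-0.1, 5.4, -0.3]
grip_width: 0.0374
grasp_force: 30.0
```

```bash
python3 k.py
```

```text
18.6833 yaw 0.2284 F [-0.1  5.4 -0.3] Tz [ 0.764 -0.055 -0.017] tcp [0.535  0.1482 0.0841] j7 84.57 q [ 0.885  0.425 -0.212]
```

Emit:
{"fn": "drive_tool", "kwargs": {
  "targets": [
    [[0,0,0.015,0,0,0,1],[0,0,0.015,0,0,0,1],[0,0,0,0,0,0,1]]
  ]
}}

```text
time_s: 18.93
tcp_pos: [0.535, 0.1482, 0.0841]
orientation: [[-0.997, -0.073, 0.0], [-0.073, 0.997, 0.0], [-0.0, 0.0, -1.0]]
contact_force: [-0.8, 4.4, -0.0]
grip_width: 0.0373
grasp_force: 30.0
```

```bash
python3 k.py
```

```text
18.9333 yaw 0.1984 F [-0.8  4.4 -0. ] Tz [ 0.774 -0.048 -0.078] tcp [0.535  0.1482 0.0841] j7 83.17 q [ 0.903  0.426 -0.212]
```

Emit:
{"fn": "drive_tool", "kwargs": {
  "targets": [
    [[0,0,0.015,0,0,0,1],[0,0,0.015,0,0,0,1],[0,0,0,0,0,0,1]]
  ]
}}

```text
time_s: 19.18
tcp_pos: [0.535, 0.1482, 0.0841]
orientation: [[-0.999, -0.043, 0.0], [-0.043, 0.999, 0.0], [-0.0, 0.0, -1.0]]
contact_force: [-0.1, 3.1, 1.5]
grip_width: 0.0373
grasp_force: 30.0
```

```bash
cat > k.py <<'E'
from h import *
T=[]
for i in range(4):
    o=robot.get_obs();R=o["orientation"];T.append(o["wrist_torque"][2])
    if i<3: robot.get_image("side")
print(o["time_s"],"yaw",round(np.arctan2(-R[1,0],-R[0,0])-p[2],4),"F",o["contact_force"].round(1),"Tz",np.round(T,3),np.mean(T).round(3),"tcp",o["tcp_pos"].round(4),"q7",o["joint_torque"].round(3)[6])
E
python3 k.py
```

```text
19.3333 yaw 0.1698 F [1.  4.8 0.9] Tz [-0.08  -0.016 -0.029 -0.082] -0.052 tcp [0.535  0.1482 0.0841] q7 0.023
```

Emit:
{"fn": "drive_tool", "kwargs": {
  "targets": [
    [[0,0,0.015,0,0,0,1],[0,0,0.015,0,0,0,1],[0,0,0,0,0,0,1]]
  ]
}}

```text
time_s: 19.58
tcp_pos: [0.535, 0.1482, 0.0841]
orientation: [[-1.0, -0.013, 0.0], [-0.013, 1.0, 0.0], [-0.0, 0.0, -1.0]]
contact_force: [0.1, 4.0, 1.2]
grip_width: 0.0374
grasp_force: 30.0
```

```bash
python3 k.py
```

```text
19.7333 yaw 0.1398 F [0.2 4.1 2. ] Tz [-0.01  -0.075 -0.054 -0.085] -0.056 tcp [0.535  0.1482 0.0841] q7 0.022
```

Emit:
{"fn": "drive_tool", "kwargs": {
  "targets": [
    [[0,0,0.015,0,0,0,1],[0,0,0.015,0,0,0,1],[0,0,0,0,0,0,1]]
  ]
}}

```text
time_s: 19.98
tcp_pos: [0.5349, 0.1482, 0.0841]
orientation: [[-1.0, 0.017, 0.0], [0.017, 1.0, 0.0], [-0.0, 0.0, -1.0]]
contact_force: [0.4, 3.3, 1.4]
grip_width: 0.0373
grasp_force: 30.0
```

```bash
python3 k.py
```

```text
20.1333 yaw 0.1098 F [-0.7  4.4  2.2] Tz [-0.07  -0.01  -0.039 -0.071] -0.047 tcp [0.535  0.1482 0.0841] q7 0.022
```

Emit:
{"fn": "drive_tool", "kwargs": {
  "targets": [
    [[0,0,0.015,0,0,0,1],[0,0,0.015,0,0,0,1],[0,0,0,0,0,0,1]]
  ]
}}

```text
time_s: 20.38
tcp_pos: [0.535, 0.1482, 0.0841]
orientation: [[-0.999, 0.047, 0.0], [0.047, 0.999, 0.0], [-0.0, 0.0, -1.0]]
contact_force: [0.2, 4.7, 1.9]
grip_width: 0.0371
grasp_force: 30.0
```

```bash
python3 k.py
```

```text
20.5333 yaw 0.0798 F [0.8 5.  2.2] Tz [-0.048 -0.044 -0.041 -0.023] -0.039 tcp [0.535  0.1482 0.084 ] q7 0.022
```

Emit:
{"fn": "drive_tool", "kwargs": {
  "targets": [
    [[0,0,0.015,0,0,0,1],[0,0,0.015,0,0,0,1],[0,0,0,0,0,0,1]]
  ]
}}

```text
time_s: 20.78
tcp_pos: [0.535, 0.1482, 0.0841]
orientation: [[-0.997, 0.077, 0.0], [0.077, 0.997, 0.0], [-0.0, 0.0, -1.0]]
contact_force: [0.3, 5.8, 1.8]
grip_width: 0.0375
grasp_force: 30.0
```

```bash
python3 k.py
```

```text
20.9333 yaw 0.0498 F [0.9 5.  3.2] Tz [-0.014 -0.013 -0.041 -0.04 ] -0.027 tcp [0.5349 0.1482 0.0841] q7 0.022
```

Emit:
{"fn": "drive_tool", "kwargs": {
  "targets": [
    [[0,0,0.015,0,0,0,1],[0,0,0.015,0,0,0,1],[0,0,0,0,0,0,1]]
  ]
}}

```text
time_s: 21.18
tcp_pos: [0.535, 0.1482, 0.0841]
orientation: [[-0.994, 0.107, 0.0], [0.107, 0.994, 0.0], [-0.0, 0.0, -1.0]]
contact_force: [-0.3, 4.7, 2.3]
grip_width: 0.0372
grasp_force: 30.0
```

```bash
python3 k.py
```

```text
21.3333 yaw 0.0198 F [0.3 4.3 1.8] Tz [-0.001 -0.037 -0.039 -0.023] -0.025 tcp [0.5349 0.1482 0.084 ] q7 0.022
```

Emit:
{"fn": "drive_tool", "kwargs": {
  "targets": [
    [[0,0,0.015,0,0,0,1],[0,0,0.015,0,0,0,1],[0,0,0,0,0,0,1]]
  ]
}}

```text
time_s: 21.58
tcp_pos: [0.5349, 0.1482, 0.0841]
orientation: [[-0.991, 0.136, 0.0], [0.136, 0.991, 0.0], [-0.0, 0.0, -1.0]]
contact_force: [0.3, 5.0, 2.8]
grip_width: 0.0375
grasp_force: 30.0
```

```bash
python3 k.py
```

```text
21.7333 yaw -0.0097 F [-0.2  5.1  2.3] Tz [-0.065 -0.073 -0.03  -0.034] -0.05 tcp [0.535  0.1482 0.0841] q7 0.036
```

Emit:
{"fn": "drive_tool", "kwargs": {
  "targets": [
    [[0,0,0.005,0,0,0,1],[0,0,0.005,0,0,0,1],[0,0,0,0,0,0,1]]
  ]
}}

```text
time_s: 21.98
tcp_pos: [0.5349, 0.1482, 0.0841]
orientation: [[-0.989, 0.145, 0.0], [0.145, 0.989, 0.0], [-0.0, 0.0, -1.0]]
contact_force: [0.5, 5.4, 2.3]
grip_width: 0.0374
grasp_force: 30.0
```

```bash
python3 k.py
```

```text
22.1333 yaw -0.0196 F [1.5 5.7 2.3] Tz [ 0.052 -0.037  0.002 -0.045] -0.007 tcp [0.535  0.1482 0.0841] q7 0.014
```

Emit:
{"fn": "drive_tool", "kwargs": {
  "targets": [
    [[0,0,0.005,0,0,0,1],[0,0,0.005,0,0,0,1],[0,0,0,0,0,0,1]]
  ]
}}

```text
time_s: 22.38
tcp_pos: [0.535, 0.1482, 0.0841]
orientation: [[-0.988, 0.155, 0.0], [0.155, 0.988, 0.0], [-0.0, 0.0, -1.0]]
contact_force: [0.9, 5.4, 3.0]
grip_width: 0.0373
grasp_force: 30.0
```

```bash
python3 k.py
```

```text
22.5333 yaw -0.0296 F [0.6 4.8 2.7] Tz [ 0.026 -0.064 -0.036 -0.03 ] -0.026 tcp [0.535  0.1482 0.0841] q7 0.013
```

Emit:
{"fn": "drive_tool", "kwargs": {
  "targets": [
    [[0,0,0.015,0,0,0,1],[0,0,0.015,0,0,0,1],[0,0,0,0,0,0,1]]
  ]
}}

```text
time_s: 22.78
tcp_pos: [0.5349, 0.1482, 0.084]
orientation: [[-0.983, 0.185, 0.0], [0.185, 0.983, 0.0], [-0.0, 0.0, -1.0]]
contact_force: [0.0, 5.3, 2.6]
grip_width: 0.0374
grasp_force: 30.0
```

```bash
python3 k.py
```

```text
22.9333 yaw -0.0595 F [0.  4.9 2.4] Tz [-0.054 -0.049 -0.036 -0.032] -0.042 tcp [0.535  0.1482 0.0841] q7 0.039
```

Emit:
{"fn": "drive_tool", "kwargs": {
  "targets": [
    [[0,0,0.015,0,0,0,1],[0,0,0.015,0,0,0,1],[0,0,0,0,0,0,1]]
  ]
}}

```text
time_s: 23.18
tcp_pos: [0.535, 0.1482, 0.0841]
orientation: [[-0.977, 0.214, 0.0], [0.214, 0.977, 0.0], [-0.0, 0.0, -1.0]]
contact_force: [0.2, 4.9, 2.3]
grip_width: 0.0375
grasp_force: 30.0
```

```bash
python3 k.py
```

```text
23.3333 yaw -0.0894 F [0.9 4.2 3.3] Tz [-0.053 -0.01  -0.058 -0.063] -0.046 tcp [0.5349 0.1482 0.0841] q7 0.04
```

Emit:
{"fn": "drive_tool", "kwargs": {
  "targets": [
    [[0,0,0.015,0,0,0,1],[0,0,0.015,0,0,0,1],[0,0,0,0,0,0,1]]
  ]
}}

```text
time_s: 23.58
tcp_pos: [0.535, 0.1482, 0.0841]
orientation: [[-0.97, 0.243, 0.0], [0.243, 0.97, 0.0], [-0.0, 0.0, -1.0]]
contact_force: [0.9, 5.3, 2.4]
grip_width: 0.0372
grasp_force: 30.0
```

```bash
python3 k.py
```

```text
23.7333 yaw -0.1194 F [0.1 4.8 2.6] Tz [-0.071 -0.049 -0.014 -0.062] -0.049 tcp [0.535  0.1482 0.0841] q7 0.04
```

Emit:
{"fn": "drive_tool", "kwargs": {
  "targets": [
    [[0,0,0.015,0,0,0,1],[0,0,0.015,0,0,0,1],[0,0,0,0,0,0,1]]
  ]
}}

```text
time_s: 23.98
tcp_pos: [0.535, 0.1482, 0.0841]
orientation: [[-0.962, 0.272, 0.0], [0.272, 0.962, 0.0], [-0.0, 0.0, -1.0]]
contact_force: [0.7, 5.5, 3.1]
grip_width: 0.0373
grasp_force: 30.0
```

```bash
python3 k.py
```

```text
24.1333 yaw -0.1494 F [0.8 5.2 2.7] Tz [-0.002 -0.064 -0.111 -0.009] -0.047 tcp [0.535  0.1483 0.0841] q7 0.04
```

Emit:
{"fn": "drive_tool", "kwargs": {
  "targets": [
    [[0,0,0.015,0,0,0,1],[0,0,0.015,0,0,0,1],[0,0,0,0,0,0,1]]
  ]
}}

```text
time_s: 24.38
tcp_pos: [0.535, 0.1483, 0.0841]
orientation: [[-0.954, 0.301, 0.0], [0.301, 0.954, 0.0], [-0.0, 0.0, -1.0]]
contact_force: [0.2, 5.5, 2.6]
grip_width: 0.0377
grasp_force: 30.0
```

```bash
python3 k.py
```

```text
24.5333 yaw -0.1794 F [0.5 5.4 2.5] Tz [-0.025 -0.083 -0.061 -0.028] -0.049 tcp [0.535  0.1482 0.0841] q7 0.04
```

Emit:
{"fn": "drive_tool", "kwargs": {
  "targets": [
    [[0,0,0.015,0,0,0,1],[0,0,0.015,0,0,0,1],[0,0,0,0,0,0,1]]
  ]
}}

```text
time_s: 24.78
tcp_pos: [0.5349, 0.1482, 0.0841]
orientation: [[-0.944, 0.33, 0.0], [0.33, 0.944, 0.0], [0.0, 0.0, -1.0]]
contact_force: [0.0, 4.6, 2.6]
grip_width: 0.0375
grasp_force: 30.0
```

```bash
python3 k.py
```

```text
24.9333 yaw -0.2094 F [0.  4.9 2.7] Tz [-0.054 -0.008 -0.024 -0.004] -0.023 tcp [0.5349 0.1482 0.0841] q7 0.017
```

Emit:
{"fn": "drive_tool", "kwargs": {
  "targets": [
    [[0,0,0.01,0,0,0,1],[0,0,0.015,0,0,0,1],[0,0,0,0,0,0,1]]
  ]
}}

```text
time_s: 25.18
tcp_pos: [0.5349, 0.1482, 0.0841]
orientation: [[-0.936, 0.353, 0.0], [0.353, 0.936, 0.0], [-0.0, 0.0, -1.0]]
contact_force: [0.6, 5.3, 1.7]
grip_width: 0.0373
grasp_force: 30.0
```

```bash
python3 k.py
```

```text
25.3333 yaw -0.2342 F [0.7 4.3 2.5] Tz [0.045 0.069 0.04  0.03 ] 0.046 tcp [0.5349 0.1482 0.084 ] q7 -0.052
```

Emit:
{"fn": "drive_tool", "kwargs": {
  "targets": [
    [[0,0,0.005,0,0,0,1],[0,0,0.005,0,0,0,1],[0,0,0,0,0,0,1]]
  ]
}}

```text
time_s: 25.58
tcp_pos: [0.5349, 0.1482, 0.0841]
orientation: [[-0.932, 0.362, -0.0], [0.362, 0.932, 0.0], [0.0, 0.0, -1.0]]
contact_force: [1.2, 5.3, 3.0]
grip_width: 0.0373
grasp_force: 30.0
```

```bash
python3 k.py
```

```text
25.7333 yaw -0.244 F [0.5 5.3 2.2] Tz [0.166 0.116 0.081 0.082] 0.111 tcp [0.5349 0.1482 0.0841] q7 -0.116
```

Emit:
{"fn": "drive_tool", "kwargs": {
  "targets": [
    [[0,0,0.004,0,0,0,1],[0,0,0,0,0,0,1],[0,0,0,0,0,0,1],[0,0,0,0,0,0,1],[0,0,0,0,0,0,1],[0,0,0,0,0,0,1]]
  ]
}}

```text
time_s: 26.23
tcp_pos: [0.5349, 0.1482, 0.0841]
orientation: [[-0.931, 0.365, 0.0], [0.365, 0.931, 0.0], [0.0, 0.0, -1.0]]
contact_force: [0.5, 5.9, 1.7]
grip_width: 0.0374
grasp_force: 30.0
```

```bash
python3 k.py
```

```text
26.3833 yaw -0.2479 F [0.4 5.3 2.5] Tz [0.164 0.142 0.154 0.101] 0.14 tcp [0.5349 0.1483 0.0841] q7 -0.145
```

Emit:
{"fn": "drive_tool", "kwargs": {
  "targets": [
    [[0,0,0,0,0,0,1],[0,0,0,0,0,0,1],[0,0,0,0,0,0,1],[0,0,0,0,0,0,1],[0,0,0,0,0,0,0.42],[0,0,0,0,0,0,0.42],[0,0,0,0,0,0,0.42],[0,0,0,0,0,0,0.42],[0,0,0,0,0,0,0.42],[0,0,0,0,0,0,0.42]]
  ]
}}

```text
time_s: 27.22
tcp_pos: [0.5348, 0.1477, 0.0839]
orientation: [[-0.93, 0.366, -0.0], [0.366, 0.93, -0.0], [0.0, -0.0, -1.0]]
contact_force: [-0.2, 0.3, -0.5]
grip_width: 0.0533
grasp_force: 0.0
```

Emit:
{"fn": "drive_tool", "kwargs": {
  "targets": [
    [[0,0,0,0,0,-10,0.42],[0,0,0,0,0,-25,0.42],[0,0,0,0,0,-35,0.42],[0,0,0,0,0,-35,0.42],[0,0,0,0,0,-25,0.42],[0,0,0,0,0,-10,0.42],[0,0,0,0,0,0,0.42],[0,0,0,0,0,0,0.42]]
  ]
}}

```text
time_s: 27.88
tcp_pos: [0.5348, 0.1482, 0.2242]
orientation: [[-0.931, 0.366, 0.0], [0.366, 0.931, 0.0], [-0.0, 0.001, -1.0]]
contact_force: [-1.1, 1.1, -1.3]
grip_width: 0.0533
grasp_force: 0.0
```

```bash
python3 k.py
python3 - <<'E'
from h import *
import cv2
I=robot.get_image("side")[:,:,::-1]
cv2.imwrite("pics/j.png",cv2.resize(I[190:290,262:362],None,fx=5.5,fy=5.5,interpolation=2))
E
```

```text
28.0333 yaw -0.2492 F [-0.1  0.8 -0.4] Tz [-0.02  -0.051  0.024  0.016] -0.008 tcp [0.534  0.1479 0.2226] q7 0.001
```

View pics/j.png

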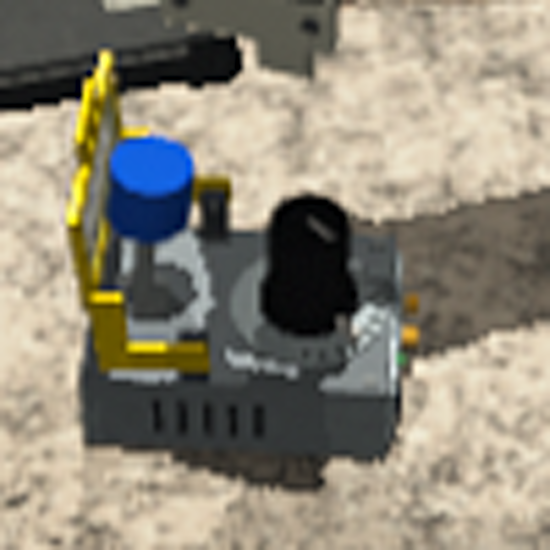

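The prop is seated with its head at (150,185), the cover is open and leaning on it, the knob mark (320,228) has turned, and the hand is clear. I hand in the job.

```bash
python3 -c "
from plant import robot
print(robot.finish_job())"
```

```text
the job is handed in; nothing more can be done
None
```

The job is handed in, with no verdict returned: the prop is seated with the cover leaning open on it, and the knob was turned about 0.84 rad clockwise to its felt stop, held at about 0.14 Nm for about a second and released.

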